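# Hold a resin specimen block square in the corner of the registration plate

## Robot

A 7-joint arm with a two-finger parallel gripper is mounted at the origin on the work surface. World frame = base frame: x ahead of the robot, y to its left, z up, the work surface at z = 0. Lengths are in m, angles in rad, forces in N, time in s.
With the tool pointing down it reaches from about 0.4 to 0.9 m from the base axis. Payload 5.6 kg.
Tool frame: the origin (TCP) lies midway between the tips of the shut fingers; the grasp point (between the pads) lies 19 mm behind it; z points along the fingers, y is the line along which they close (so a half turn about z gives the same grasp; the last joint's range is limited). The gripper opens to 92 mm and grips with 3 to 60 N. Pads are 20 mm wide; open, the fingers measure 128 mm over their backs; the gripper's body (75 mm by 189 mm) begins 69 mm behind the grasp point.
Start: joints at [1.252, 0.468, -0.012, 1.603, 0.006, 1.071, -0.056], TCP at [0.177, -0.625, 0.179] pointing down, gripper open.
Joint ranges: [-2.53, 2.53], [-0.31, 2.02], [-1.57, 1.55], [0.28, 2.44], [-1.29, 4.43], [0.15, 1.84], [-2.92, 2.92]. Speed limits (rad/s): [2.57, 2.57, 3.14, 3.14, 3.14, 3.14, 3.14].

## Interface

Orientations are given as a 3x3 rotation matrix whose columns are the frame's x, y, z axes.
In Python, from station import env, effector, solver, viewer, workorder, search_frame, tip_of gives the robot as it stands. Calls block until the motion is done:
- env.reach(position, orientation): joint-space move of the TCP to a pose.
- env.movel(position, frame=None, rate=0.15): straight line of the TCP; frame=None keeps the orientation; rate is the mean speed in m/s.
- env.goto_joints(angles): joint-space move.
- effector.release() and effector.grasp(squeeze=None): open the fingers fully, or close them until they stop; squeeze is the grip in N (None keeps the last).
- env.pause(seconds).
- solver.inverse_kinematics(position, orientation): joint angles nearest the present ones, or None.
- env.sense(): the state.
- viewer.read_camera(name): name is "side" or "top" or "wrist"; returns (picture, depth): 420x560x3 uint8, red, green, blue; 420x560 float32, m along the optical axis (not along the pixel's ray), 0 where there is no reading.
- viewer.camera_info(name): a dict with "intrinsics" (3x3 intrinsics, pixels), "dist_coeffs" ([k1, k2, p1, p2, k3] as OpenCV has them; the pictures are not rectified), "eye" and "rotation" of the camera in the world; the wrist camera has in their place "T_tool_cam" (4x4, takes a point from camera to tool coordinates, whose origin is the TCP and whose axes are the flange's). Camera axes: x right, y up, looking along -z (the intrinsics and any distortion apply to the point x, -y, -z); pixel columns grow to the right and rows downward; lengths in m; the calibration is good to about 2 mm. A picture is of the moment at which its call begins: read the wrist's pose just before it. camera_info takes no time and is no camera call.
A pose or a line that the arm cannot do raises env.PlanningError and nothing moves.
- workorder.finish_job(): hands the job in; it is judged then, once.
Trained networks look in the newest picture that a camera, given by its name, has taken for a name from the list of things; names that differ only in an ending like _2 or _b are one class to them, and where a whole thing is asked for, a point or a joint stands for the part that bears it (a point fixed in the world has none). Each returns a list of dicts, best first, with "score" (0 to 1); they miss things now and then, are a little off and sometimes report something else, mostly with a low value. They report only what shows in the picture. A call takes as long as a camera call. They do not tell look-alikes from the thing itself.
- search_frame(camera, name): "at" ([x, y, z] in m, in world coordinates, good to about 4 mm: the middle of the surface that is visible of it).
- tip_of(camera, name): "at" ([x, y, z] in m, in world coordinates, good to about 4 mm: a listed point, or the origin of a listed thing).
The state is a dict: "t": time; "joint_positions": joint angles; "joint_velocities": joint speeds; "tau": joint torques, N m; "ee_pos": TCP position; "tcp_rot": TCP orientation; "wrist_force": force on the tool from outside, world axes, zero at the start; "moment": the same for the moment, N m; "gripper_width": finger opening in m; "grasp_force": force on a finger pad.
Only numpy, scipy, OpenCV 4.12 (cv2) and the standard library are available. Lean on these libraries where they do the work, as an engineer would, in place of code of your own. Each camera call takes 0.05 s, during which the arm holds its last target. There are 200 camera calls.

## Task

Pick up the tall resin specimen block gently (it is brittle: grip it lightly and push softly), lift it across and set it down flat on the open part of the steel registration plate, clear of the two stop bars. Then slide it into the corner, its long side flat along the longer bar and its end against the shorter bar, so that both sprung bars are pushed back a few millimetres at once, and finish while still holding it pressed there, flat on the plate, for its picture. Leave the other things on the bench where they are.

Things in the scene. Friction and masses are not known exactly. Their poses are not given: they have to be found in the camera images.
- block_center (a point): centre, half-way up, of the loose tall resin block: 64 mm along its x, 36 mm along its y, 60 mm tall (z), honey-coloured with a dark rock face on top, about 0.17 kg; the other resin mounts are at most 30 mm tall. It stands upright on the bench. Gripped across its 36 mm width at its centre or a little higher, the fingers pass over the stop bars
- block: the same tall block; origin at the centre of its underside, axes as above. Brittle: 12 N of grip by each finger is plenty, a total above 60 N over both fingers breaks it, and so does a push of more than 25 N against a bar
- plate: fixed steel registration plate, 200 mm along its x, 180 mm along its y, 15 mm thick, flat on the bench; polished, the block slides easily on it; origin at the centre of its underside, z up; its yaw varies. On it lie two low aluminium stop bars, all their parts at most 9 mm above its top: the shorter near its +x edge, the longer near its +y edge; the -x, -y part is open
- corner (a point): the point on the plate's top where the inner faces of the two unpressed bars would meet: 60 mm along +x and 50 mm along +y from the plate's origin, 15 mm above its underside; axes parallel to the plate's
- far_stop (a joint): travel of the shorter bar (105 mm long, along the plate's y from 63 mm on the -y side of the plate's origin to 42 mm on the +y side): 0 m when free, grows as it is pushed along the plate's +x, at most 0.010; a spring of 1.2 N per mm
- side_stop (a joint): travel of the longer bar (135 mm long, along the plate's x from 82 mm on the -x side of the plate's origin to 53 mm on the +x side): 0 m when free, grows as it is pushed along the plate's +y, at most 0.010; a spring of 1.2 N per mm
- slab: loose bystander to be left alone: low resin slab lying flat, 64 x 36 x 20 mm; origin at the centre of its underside
- puck: loose bystander to be left alone: round resin mount, diameter 40, 30 mm tall; origin at the centre of its underside
- bowl: loose bystander to be left alone: steel bowl, 100 mm across, 55 mm tall; origin at the centre of its underside
- dropper: loose bystander to be left alone: dropper bottle, diameter 28, 70 mm tall; origin at the centre of its underside
- dish: loose bystander to be left alone: shallow glass dish, 90 mm across, 15 mm tall; origin at the centre of its underside
- slidebox: loose bystander to be left alone: black and white box for slides, 87 x 34 x 36 mm; origin at the centre of its underside
- beaker: loose bystander to be left alone: glass beaker, 68 mm across, 90 mm tall; origin at the centre of its underside
Not all that is in view belongs to the job. Leave any blue or yellow look-alike of the block alone.

How it is judged:
On the way, in this order (a step that is already met when the one before it is completed fails the run):
1. the block is lifted clear, carried by the fingers alone (height (world z) of block_center above 0.055 m and contact force between the fingers and block above 1 N and contact force between block and table below 0.05 N and contact force between block and plate below 0.05 N), for 0.2 s.
2. the block stands flat on the plate, touching neither stop bar (z of block_center in the frame of plate between 0.042 and 0.048 m and angle between block's own z axis and vertical below 0.06 rad and contact force between block and far_stop below 0.05 N and contact force between block and side_stop below 0.05 N and x of block_center in the frame of corner between -0.17 and -0.032 m and y of block_center in the frame of corner between -0.15 and -0.018 m), for 0.1 s.
At the end, for the whole second after the job is handed in: The block stands flat on the plate (underside within 3 mm of its top, tilt under 3.4 degrees), its long axis along the plate's x within 4 degrees, and pushes back both bars at once by at least 1.5 mm with at least 1.5 N each; the fingers still hold or push it, touch neither bar, and it is still (z of block_center in the frame of plate between 0.042 and 0.048 m and angle between block's own z axis and vertical below 0.06 rad and angle between the x axis of block and the x axis of plate, either way round below 0.07 rad and value of joint each of far_stop, side_stop above 0.0015 m and contact force between block and far_stop above 1.5 N and contact force between block and side_stop above 1.5 N and contact force between the fingers and block above 1 N and contact force between the arm and far_stop below 0.1 N and contact force between the arm and side_stop below 0.1 N and linear speed of block below 0.01 m/s); the arm keeps its last pose, push and grip.
It fails at once if the brittle block is squeezed with more than 60 N over both fingers (contact force between the fingers and block above 60 N).
It fails at once if the block is pushed against a stop bar with more than 25 N (contact force between block and far_stop above 25 N or contact force between block and side_stop above 25 N).
It fails at once if the block is tipped over (angle between block's own z axis and vertical above 0.5 rad).
It fails at once if a bystander is moved by more than 20 mm (distance of any of slab, puck, bowl, dropper, dish, slidebox, beaker from where it was at the start of the episode above 0.02 m).
It also fails if it takes over 53 s, if anything falls off the work surface, if the arm or the gripper's body presses on something with over 40 N, if the wrist force passes 120 N, or if a joint passes its speed limit or range.

## Working session

There is one attempt and no reset: what is moved stays moved. The work goes in short steps, each a Python script; the robot and the scene stay as the last script left them, time stands still between calls to the robot, and variables do not carry over. Pictures are saved under pics/ and viewed, at most 10 in all, crops included, and the job is handed in when it is done.

```bash
ls; mkdir -p pics
python3 - <<'E'
from station import *
import cv2,numpy as np
s=env.sense();print(s['t'],s['ee_pos'],s['gripper_width'],s['wrist_force']);print(np.round(s['tcp_rot'],3))
for c in ["top","side"]:
    p,d=viewer.read_camera(c);cv2.imwrite(f"pics/{c}0.png",p[:,:,::-1]);np.save(f"pics/{c}0.npy",d)
    print(viewer.camera_info(c))
    for n in ["block","block_center","plate","corner"]:
        for f in (search_frame,tip_of):
            try: print(c,n,f.__name__,[(np.round(r['at'],3).tolist(),round(r['score'],2)) for r in f(c,n)])
            except Exception as e: print(c,n,f.__name__,e)
E
```

```text
pics
0.0 [ 0.1767152  -0.624831    0.17852543] 0.09181314327008855 [ 0.74264043 -0.95251289  0.64918849]
[[ 0.962  0.272 -0.001]
 [ 0.272 -0.962  0.002]
 [-0.    -0.002 -1.   ]]
{'intrinsics': array([[409.99278012,   0.        , 281.30125136],
       [  0.        , 409.99278012, 217.79896816],
       [  0.        ,   0.        ,   1.        ]]), 'dist_coeffs': array([-0.09280156,  0.        ,  0.        ,  0.        ,  0.        ]), 'eye': array([ 0.36778086, -0.09716078,  0.95953114]), 'rotation': array([[ 0.15012762,  0.96736123, -0.20414198],
       [-0.98865772,  0.14776776, -0.02684417],
       [ 0.00419759,  0.2058566 ,  0.97857317]])}
top block call [([0.579, -0.056, 0.06], 0.93), ([0.599, -0.184, 0.059], 0.79), ([0.539, 0.175, 0.014], 0.66), ([0.698, -0.223, 0.06], 0.56)]
top block call [([0.706, -0.228, 0.001], 0.74), ([0.601, -0.184, -0.001], 0.61), ([0.585, -0.052, 0.001], 0.59)]
top block_center call [([0.596, -0.185, 0.059], 0.89), ([0.693, -0.224, 0.062], 0.72), ([0.575, -0.057, 0.061], 0.63)]
top block_center call [([0.583, -0.058, 0.03], 0.87), ([0.705, -0.228, 0.032]
[... 692 characters left out ...]
102976]])}
side block call [([0.585, -0.066, 0.05], 0.91), ([0.598, -0.199, 0.053], 0.88), ([0.696, -0.236, 0.054], 0.69)]
side block call [([0.587, -0.054, -0.002], 0.93), ([0.702, -0.229, -0.0], 0.83), ([0.602, -0.184, -0.002], 0.62)]
side block_center call [([0.688, -0.237, 0.055], 0.93), ([0.598, -0.2, 0.054], 0.91), ([0.579, -0.066, 0.053], 0.65), ([0.537, 0.161, 0.016], 0.44)]
side block_center call [([0.582, -0.054, 0.028], 0.94), ([0.603, -0.182, 0.032], 0.58), ([0.701, -0.226, 0.033], 0.55), ([0.792, 0.02, 0.004], 0.39)]
side plate call []
side plate call [([0.543, 0.177, 0.002], 0.67)]
side corner call [([0.539, 0.161, 0.014], 0.87)]
side corner call [([0.594, 0.235, 0.014], 0.65)]
```

View pics/top0.png

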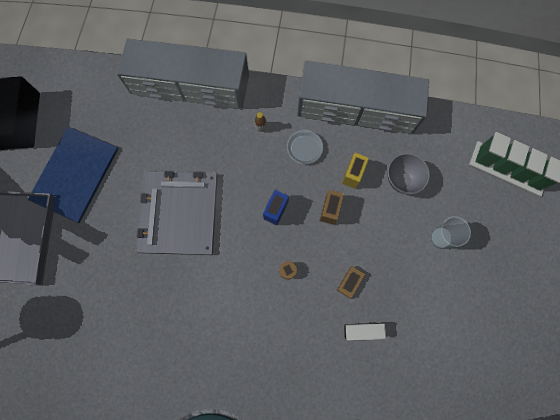

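View pics/side0.png

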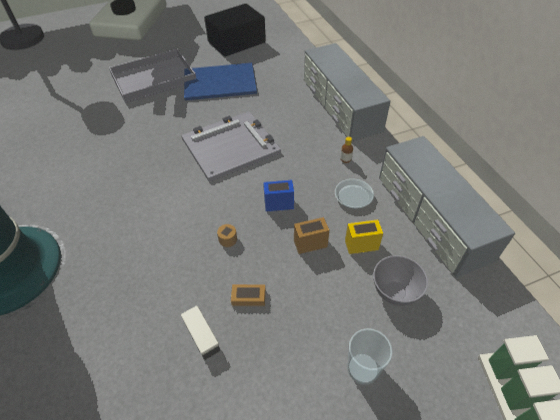

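Top view: the honey block is at px (332,207), with the blue look-alike at (276,207) and the yellow one at (356,170). The plate is at (178,213), with the short bar at the top (183,184) and the long bar at the left (152,217). The side view agrees. Next I'll measure yaw and position from depth.

```bash
cat > h.py <<'E'
import numpy as np,cv2
from station import *
def cloud(c,d,T=None):
    i=viewer.camera_info(c);K=i['intrinsics'];h,w=d.shape
    v,u=np.mgrid[:h,:w];uv=np.stack([u,v],-1).reshape(-1,1,2).astype(np.float64)
    n=cv2.undistortPoints(uv,K,i['dist_coeffs']).reshape(h,w,2)
    P=np.stack([n[...,0]*d,-n[...,1]*d,-d],-1)
    if T is None: R,e=i['rotation'],i['eye']
    else:
        M=T@i['T_tool_cam'];R,e=M[:3,:3],M[:3,3]
    P=P@R.T+e;P[d<=0]=np.nan
    return P
def rect(P):
    "min area rect of xy points: centre, (long,short), yaw of long axis deg"
    (c,s,a)=cv2.minAreaRect((P[:,:2]*1000).astype(np.float32))
    b=cv2.boxPoints((c,s,a))
    e=[b[1]-b[0],b[2]-b[1]];e=max(e,key=np.linalg.norm)
    return np.array(c)/1000,sorted(s)[::-1],(np.degrees(np.arctan2(e[1],e[0]))+90)%180-90
def near(P,x,y,r,z0,z1):
    with np.errstate(invalid='ignore'):
        return P[(np.hypot(P[...,0]-x,P[...,1]-y)<r)&(P[...,2]>z0)&(P[...,2]<z1)]
def report(P):
    t=near(P,.6,-.187,.06,.054,.068)
    if len(t)>20: print('block top',len(t),t[:,2].mean(),rect(t))
    t=near(P,.54,.178,.15,.009,.019)
    if len(t)>20: print('plate',len(t),np.median(t[:,2]),rect(t))
    t=near(P,.54,.178,.15,.0205,.03)
    if len(t)>20: 
        m=cv2.partition if 0 else None
        print('bars',len(t),np.round(rect(t)[0],3))
E
python3 - <<'E'
from h import *
for c in ("top","side"):
    P=cloud(c,np.load(f"pics/{c}0.npy"));print(c);report(P)
E
```

```text
top
block top 445 0.05933781953929389 (array([ 0.60524054, -0.18317203]), [65.01988983154297, 36.261051177978516], np.float32(-7.0500336))
plate 5342 0.014428715035220363 (array([0.54311432, 0.17744226]), [200.5437774658203, 181.95664978027344], np.float32(7.508827))
bars 718 [0.566 0.211]
side
block top 521 0.06147273521828072 (array([ 0.60383545, -0.1829707 ]), [63.96381759643555, 37.956512451171875], np.float32(-6.551178))
plate 3030 0.016886188545117975 (array([0.54283545, 0.17610751]), [200.32867431640625, 184.92156982421875], np.float32(7.303116))
bars 588 [0.544 0.177]
```

```bash
cat >> h.py <<'E'
def Rz(deg):
    a=np.radians(deg);c,s=np.cos(a),np.sin(a)
    return np.array([[c,s,0],[s,-c,0],[0,0,-1.]])
def st(m=''):
    s=env.sense();print(m,round(s['t'],2),np.round(s['ee_pos'],4),'F',np.round(s['wrist_force'],2),'M',np.round(s['moment'],2),'w',round(s['gripper_width'],4),'g',np.round(s['grasp_force'],1));return s
E
python3 - <<'E'
from h import *
R=Rz(-6.8)
env.reach([.6043,-.183,.18],R);st('above')
env.movel([.6043,-.183,.019],rate=.1);st('down')
p,d=viewer.read_camera("side");cv2.imwrite("pics/side1.png",p[100:340,180:480,::-1].repeat(2,0).repeat(2,1))
effector.grasp(squeeze=12);env.pause(.3);st('grip')
env.movel([.6043,-.183,.12],rate=.1);env.pause(.4);st('lift')
E
```

```text
above 3.1 [ 0.6039 -0.1845  0.18  ] F [ 0.42 -0.55 -0.77] M [0.03 0.   0.03] w 0.0918 g 0.0
down 4.86 [ 0.6048 -0.1831  0.0197] F [-0.26 -0.07  0.51] M [ 0.05  0.04 -0.02] w 0.0916 g 0.0
grip 6.09 [ 0.6043 -0.183   0.019 ] F [0.53 0.27 0.62] M [0.06 0.01 0.01] w 0.0358 g 12.0
lift 7.65 [ 0.6042 -0.1829  0.1198] F [ 0.28 -0.29 -1.8 ] M [-0.02  0.01  0.05] w 0.0357 g 12.0
```

View pics/side1.png

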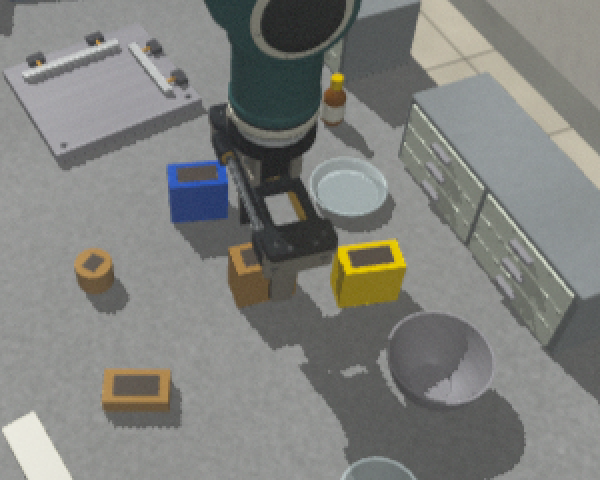

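The crop shows the fingers straddling the honey block at (250,275), clear of the yellow one. It is now held (width 35.7 mm) and lifted. Next I carry it to the open part of the plate and lower it until it touches.

```bash
cat >> h.py <<'E'
O=np.array([.543,.177]);YAW=7.4
a=np.radians(YAW);EX=np.array([np.cos(a),np.sin(a)]);EY=np.array([-EX[1],EX[0]])
def W(x,y,z): # corner frame -> world
    return [*(O+(.06+x)*EX+(.05+y)*EY),z]
E
python3 - <<'E'
from h import *
R=Rz(YAW)
env.movel(W(-.075,-.055,.12),frame=R,rate=.15)
env.movel(W(-.075,-.055,.042),frame=R,rate=.08);env.pause(.3);f0=st('low')['wrist_force'][2]
z=.038
while z>.029:
    env.movel(W(-.075,-.055,z),frame=R,rate=.02);env.pause(.2);f=st(round(z,4))['wrist_force'][2]
    if f-f0>4: break
    z-=.001
env.pause(.2)
for c in ("top","side"):
    p,d=viewer.read_camera(c)
    P=cloud(c,d);t=near(P,*W(-.075,-.055,0)[:2],.05,.06,.078);print(len(t))
    if c=="side": cv2.imwrite("pics/side2.png",p[80:230,150:350,::-1].repeat(3,0).repeat(3,1))
E
```

```text
low 11.63 [0.529  0.1701 0.0423] F [-0.14  0.36 -1.19] M [ 0.01  0.01 -0.01] w 0.0358 g 12.0
0.038 12.18 [0.5288 0.1701 0.038 ] F [ 0.43  0.3  -1.77] M [ 0.02 -0.    0.05] w 0.0356 g 12.0
0.037 12.63 [0.5288 0.1701 0.037 ] F [-0.25 -0.38 -1.73] M [-0.   -0.   -0.04] w 0.0359 g 12.0
0.036 13.08 [0.5288 0.1701 0.036 ] F [-0.1  -0.1  -1.82] M [ 0.01 -0.   -0.03] w 0.0356 g 12.0
0.035 13.53 [0.5288 0.1701 0.035 ] F [-1.28 -0.6  -2.22] M [ 0.01 -0.   -0.02] w 0.0358 g 12.0
0.034 13.98 [0.5287 0.1701 0.034 ] F [ 0.42 -0.79 -2.11] M [-0.01  0.02  0.02] w 0.036 g 12.0
0.033 14.43 [0.5291 0.1701 0.0337] F [-1.46 -0.31  4.36] M [-0.22  0.34  0.  ] w 0.0356 g 12.0
177
239
```

View pics/side2.png

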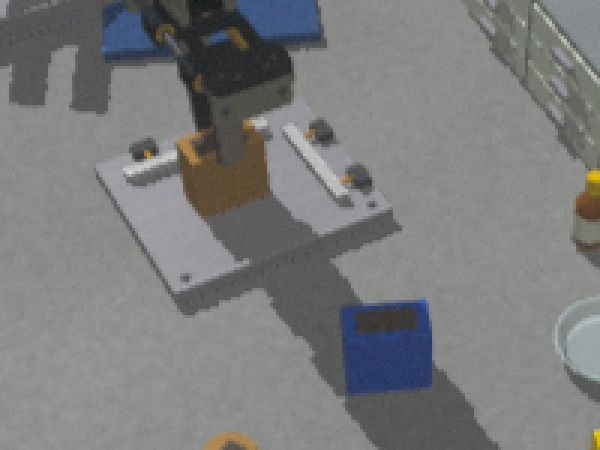

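The crop shows the block standing flat on the open part of the plate at (225,175), clear of both bars. Contact came at z = 33.7 mm, as expected. I'll slide it in under force feedback.

```bash
cat > push.py <<'E'
from h import *
R=Rz(YAW);Z=.033
def F(m):
    s=st(m);f=s['wrist_force'][:2];p=s['ee_pos'][:2]-O
    print('   corner xy',np.round([p@EX-.06,p@EY-.05],4),'F ex,ey',np.round([f@EX,f@EY],2));return f@EX,f@EY
env.movel(W(-.075,-.024,Z),frame=R,rate=.05);env.pause(.2);b=F('y0')
y=-.019
while y<-.010:
    env.movel(W(-.075,y,Z),frame=R,rate=.03);env.pause(.15);f=F(f'y {y:.4f}')
    if f[1]<b[1]-4.5: break
    y+=.0015
env.movel(W(-.038,y,Z),frame=R,rate=.04);env.pause(.2);b=F('x0')
x=-.033
while x<-.024:
    env.movel(W(x,y,Z),frame=R,rate=.03);env.pause(.15);f=F(f'x {x:.4f}')
    if f[0]<b[0]-4.5: break
    x+=.0015
print(x,y)
for c in ("top","side"):
    p,d=viewer.read_camera(c);np.save(f"pics/{c}3.npy",d)
    cv2.imwrite(f"pics/{c}3.png",cv2.resize(p[80:230,150:350] if c=="side" else p[150:270,120:260],None,fx=4,fy=4)[:600,:800,::-1])
E
python3 push.py
```

```text
y0 15.7 [0.5253 0.2025 0.0337] F [-0.2  -0.2   5.49] M [0.02 0.07 0.06] w 0.0358 g 12.0
   corner xy [-0.0742 -0.0224] F ex,ey [-0.22 -0.17]
y -0.0190 16.17 [0.5248 0.2072 0.0337] F [-0.17 -0.56  5.32] M [-0.07  0.01  0.02] w 0.0358 g 12.0
   corner xy [-0.0742 -0.0177] F ex,ey [-0.24 -0.53]
y -0.0175 16.57 [0.5247 0.2077 0.0337] F [ 0.68 -2.24  5.8 ] M [-0.43 -0.06 -0.01] w 0.0361 g 12.0
   corner xy [-0.0742 -0.0172] F ex,ey [ 0.39 -2.31]
y -0.0160 16.97 [0.5246 0.2085 0.0337] F [-0.07 -3.58  7.66] M [-0.72 -0.05 -0.09] w 0.0359 g 12.0
   corner xy [-0.0742 -0.0164] F ex,ey [-0.53 -3.54]
y -0.0145 17.37 [0.5245 0.2094 0.0337] F [ 0.2  -4.25  6.76] M [-1.03 -0.01 -0.06] w 0.0359 g 12.0
   corner xy [-0.0742 -0.0155] F ex,ey [-0.35 -4.24]
y -0.0130 17.77 [0.5244 0.2103 0.0337] F [ 0.82 -5.29  7.64] M [-1.34 -0.07 -0.11] w 0.0358 g 12.0
   corner xy [-0.0742 -0.0146] F ex,ey [ 0.13 -5.35]
x0 19.04 [0.5598 0.2153 0.0337] F [-2.91 -3.66  8.79] M [-1.22  0.62 -0.06] w 0.0359 g 12.0
   corner xy [-0.0384 -0.0142] F ex,ey [-3.36 -3.25]
x -0.0330 19.51 [0.5652 0.2159 0.0337] F [-1.51 -4.02 
[... 200 characters left out ...]
orner xy [-0.0319 -0.0143] F ex,ey [-3.15 -4.25]
x -0.0300 20.31 [0.5673 0.2162 0.0337] F [-4.05 -4.51 10.52] M [-1.18  0.93 -0.03] w 0.0356 g 12.0
   corner xy [-0.0309 -0.0143] F ex,ey [-4.6  -3.95]
x -0.0285 20.71 [0.5682 0.2164 0.0335] F [-4.45 -4.97 10.51] M [-1.27  1.17  0.02] w 0.0357 g 12.0
   corner xy [-0.0299 -0.0142] F ex,ey [-5.05 -4.35]
x -0.0270 21.11 [0.5693 0.2166 0.0334] F [-5.49 -5.01 11.08] M [-1.26  1.31 -0.03] w 0.0358 g 12.0
   corner xy [-0.0288 -0.0142] F ex,ey [-6.09 -4.26]
x -0.0255 21.51 [0.5707 0.2168 0.0333] F [-5.01 -5.17 10.19] M [-1.21  1.33  0.04] w 0.0359 g 12.0
   corner xy [-0.0274 -0.0141] F ex,ey [-5.63 -4.48]
-0.023999999999999994 -0.012999999999999998
```

View pics/side3.png

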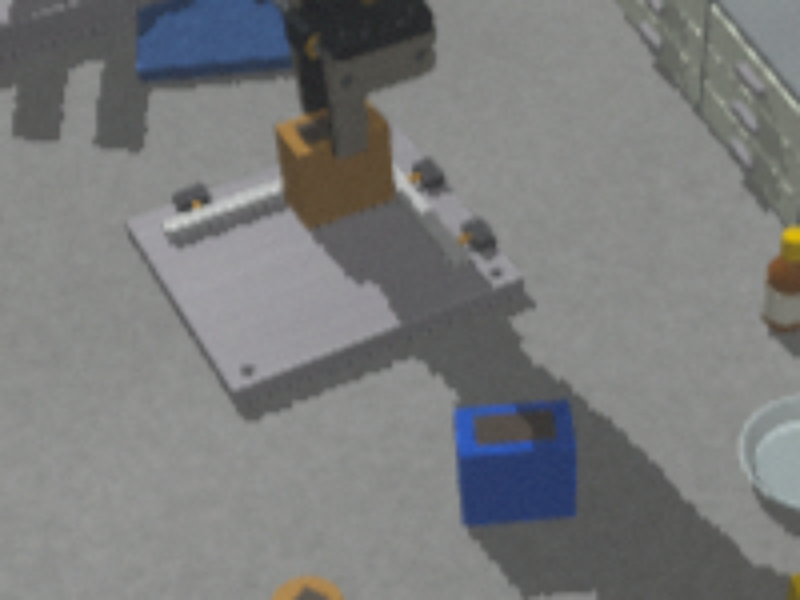

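Run:
```python
from h import *
for c in ("top","side"):
    for k in (0,3):
        P=cloud(c,np.load(f"pics/{c}{k}.npy"))
        L=np.stack([(P[...,:2]-O)@EX-.06,(P[...,:2]-O)@EY-.05,P[...,2]],-1).reshape(-1,3)
        if k==3:
            t=L[(L[:,0]>-.065)&(L[:,0]<.002)&(abs(L[:,1]+.016)<.016)&(L[:,2]>.066)&(L[:,2]<.085)]
            if len(t):
                A=np.c_[t[:,:2],np.ones(len(t))];q=np.linalg.lstsq(A,t[:,2],rcond=None)[0]
                print(c,'blocktop n',len(t),'x',t[:,0].min(),t[:,0].max(),'slopes',q[:2])
                for lo,hi in((-.065,-.045),(-.045,-.015),(-.015,.002)):
                    u=t[(t[:,0]>lo)&(t[:,0]<hi)];print('   ',lo,len(u),np.median(u[:,2]) if len(u) else None)
        m=(L[:,2]>.0195)&(L[:,2]<.026)
        s=L[m&(L[:,0]>-.0)&(L[:,0]<.02)&(L[:,1]>-.11)&(L[:,1]<-.045)]
        l=L[m&(L[:,1]>-.005)&(L[:,1]<.022)&(L[:,0]>-.14)&(L[:,0]<-.08)]
        print(c,k,'far bar x 5/50/95%',len(s),np.percentile(s[:,0],[5,50,95]).round(4) if len(s) else '','side bar y',len(l),np.percentile(l[:,1],[5,50,95]).round(4) if len(l) else '')
```

```text
top 0 far bar x 5/50/95% 125 [0.0008 0.0057 0.0129] side bar y 143 [0.0004 0.0064 0.0138]
top blocktop n 160 x -0.06005908419026157 -0.03321750843798425 slopes [0.03250035 0.00878458]
    -0.065 101 0.07530537841437712
    -0.045 59 0.07518021030015964
    -0.015 0 None
top 3 far bar x 5/50/95% 94 [0.0031 0.0081 0.0156] side bar y 131 [0.0045 0.0104 0.0159]
side 0 far bar x 5/50/95% 53 [0.0001 0.0067 0.0181] side bar y 75 [-0.001   0.0034  0.0143]
side blocktop n 164 x -0.061315257065872125 0.0018879159800897355 slopes [0.0110994  0.17157499]
    -0.065 79 0.07654810967810988
    -0.045 52 0.07805743575901047
    -0.015 33 0.07605401588360716
side 3 far bar x 5/50/95% 54 [0.0022 0.0067 0.0154] side bar y 72 [0.0024 0.0056 0.0167]
```

Side crop: the block is in the corner at (335,165), upright, touching both bars. The depth shift of the bars is about 2.3 mm for far_stop and 3.5 mm for side_stop. The x force levelled off at the end, so I'll check tilt and yaw with the wrist camera.

Run:
```python
from h import *
s=st();T=np.eye(4);T[:3,:3]=s['tcp_rot'];T[:3,3]=s['ee_pos']
p,d=viewer.read_camera("wrist");cv2.imwrite("pics/w4.png",p[:,:,::-1])
P=cloud("wrist",d,T);np.save("pics/w4P.npy",P)
L=np.stack([(P[...,:2]-O)@EX-.06,(P[...,:2]-O)@EY-.05,P[...,2]],-1)
m=(L[...,0]>-.075)&(L[...,0]<.01)&(abs(L[...,1]+.014)<.02)&(L[...,2]>.068)&(L[...,2]<.082)
t=L[m];print(len(t))
if len(t)>30:
    q=np.linalg.lstsq(np.c_[t[:,:2],np.ones(len(t))],t[:,2],rcond=None)[0];print(t.min(0),t.max(0),q,rect(t))
```

```text
21.61 [0.5706 0.2168 0.0333] F [-5.06 -4.65 11.66] M [-1.2   1.31 -0.02] w 0.0361 g 12.0
9073
[-0.05963271 -0.03394717  0.06807105] [0.00522486 0.00596713 0.08196288] [-0.02565509 -0.00823858  0.07463582] (array([-0.02720858, -0.01399539]), [64.85348510742188, 39.914554595947266], np.float32(0.027580261))
```

View pics/w4.png

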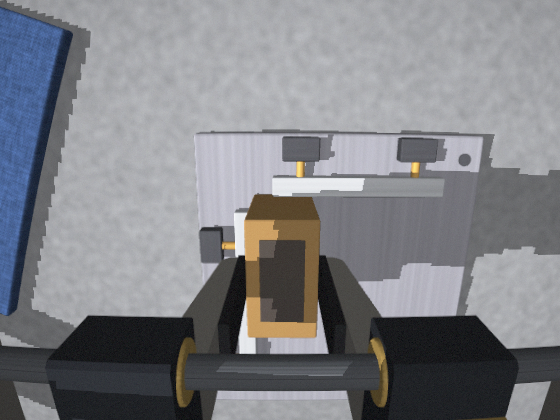

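Run:
```python
from h import *
P=np.load("pics/w4P.npy")
L=np.stack([(P[...,:2]-O)@EX-.06,(P[...,:2]-O)@EY-.05,P[...,2]],-1)
def fit(t,n):
    for _ in range(5):
        q=np.linalg.lstsq(np.c_[t[:,:2],np.ones(len(t))],t[:,2],rcond=None)[0]
        r=t[:,2]-np.c_[t[:,:2],np.ones(len(t))]@q;t=t[abs(r)<max(2.5*r.std(),5e-4)]
    print(n,len(t),q,r.std())
fit(L[230:330,255:312].reshape(-1,3)[lambda_ if 0 else slice(None)],'top')
pl=L[205:250,340:455].reshape(-1,3);fit(pl,'plate');fit(L[205:320,340:455].reshape(-1,3),'plate2')
f=L[200:218,255:312].reshape(-1,3);f=f[np.isfinite(f[:,0])]
A=np.c_[f[:,1:],np.ones(len(f))];q=np.linalg.lstsq(A,f[:,0],rcond=None)[0];print('front face x=',q,'(2nd = dx/dz)',f[:,2].min(),f[:,2].max())
for n,s in(('farbar near blk',L[178:194,285:300]),('farbar far',L[180:194,400:440])):
    s=s.reshape(-1,3);print(n,np.percentile(s[:,0],[5,50,95]),np.median(s[:,2]))
```

```text
** On entry to DLASCL parameter number  4 had an illegal value
 ** On entry to DLASCL parameter number  4 had an illegal valueTraceback (most recent call last):
  File "<stdin>", line 9, in <module>
  File "<stdin>", line 6, in fit
    x, resids, rank, s = _umath_linalg.lstsq(a, b, rcond,
                         ~~~~~~~~~~~~~~~~~~~^^^^^^^^^^^^^
                                             signature=signature)
                                             ^^^^^^^^^^^^^^^^^^^^
    raise LinAlgError("SVD did not converge in Linear Least Squares")
numpy.linalg.LinAlgError: SVD did not converge in Linear Least Squares
```

Run:
```python
from h import *
P=np.load("pics/w4P.npy")
L=np.stack([(P[...,:2]-O)@EX-.06,(P[...,:2]-O)@EY-.05,P[...,2]],-1)
fl=lambda s:s.reshape(-1,3)[np.isfinite(s.reshape(-1,3)).all(1)]
def fit(s,n):
    t=fl(s);t=t[abs(t[:,2]-np.median(t[:,2]))<.006]
    for _ in range(5):
        A=np.c_[t[:,:2],np.ones(len(t))];q=np.linalg.lstsq(A,t[:,2],rcond=None)[0]
        r=t[:,2]-A@q;k=abs(r)<max(2.5*r.std(),5e-4);sd=r.std();t=t[k]
    print(n,len(t),q,sd)
fit(L[230:330,255:312],'top');fit(L[205:250,340:455],'plate');fit(L[205:320,340:455],'plate2')
f=fl(L[200:218,255:312])
q=np.linalg.lstsq(np.c_[f[:,1:],np.ones(len(f))],f[:,0],rcond=None)[0];print('front x=',q,'(2nd dx/dz)',f[:,2].min(),f[:,2].max())
for n,s in(('farbar near blk',L[178:194,285:300]),('farbar far',L[180:194,400:440])):
    s=fl(s);print(n,np.percentile(s[:,0],[5,50,95]),np.median(s[:,2]))
```

```text
top 5565 [-0.0146811  -0.00342964  0.07517719] 0.0005917061075818494
plate 5062 [-0.00040712 -0.00026745  0.01490997] 0.0005942436618586447
plate2 11344 [ 0.00033031 -0.00042207  0.0149076 ] 0.0005863914488127014
front x= [-0.00137658  0.0174704   0.00339099] (2nd dx/dz) 0.03140596690025227 0.07235955253549575
farbar near blk [0.00631968 0.01057977 0.01506352] 0.02371389597244461
farbar far [0.00642242 0.01032164 0.01431197] 0.023791610512243253
```

The block tilts only 0.015 rad, its centre is 45.6 mm up, and its yaw is about 0. The far bar is in about 3.5 mm, so all margins are good. I'll check that nothing creeps, then hand in.

Run:
```python
from h import *
st();env.pause(1.0);st();env.pause(.5);s=st()
if s['grasp_force']>8 and s['wrist_force'][0]<-3 and s['wrist_force'][1]<-3: print(workorder.finish_job())
```

```text
21.66 [0.5706 0.2168 0.0333] F [-5.22 -4.54 10.27] M [-1.17  1.31 -0.07] w 0.0356 g 12.0
 22.66 [0.5706 0.2168 0.0333] F [-6.44 -4.92 10.94] M [-1.2   1.37 -0.05] w 0.036 g 12.0
 23.16 [0.5706 0.2168 0.0333] F [-6.04 -5.21 10.11] M [-1.18  1.39 -0.1 ] w 0.036 g 12.0
the job is handed in; nothing more can be done
None
```

I handed the job in at about 23 s with the tall block flat on the plate and still gripped at 12 N, holding both bars back by about 3.5 mm; no verdict came back.

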